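Release a filter slide with a pin tool

TASK

Take the pin tool from its stand, hold the filter slide's recessed release button down with the pin and keep it down while you push the slide sideways out of the reader, to its stop. Let the button spring back up so that the slide is locked out, then put the pin tool back upright in its stand, and leave the jars and the vial where they are.

Things in the scene. Friction and masses are not known exactly. Their poses are not given: they have to be found in the camera images.
- pin_handle (a point): Centre of the pin tool's square handle, where to grasp: an aluminium bar 16 x 16 mm, 48 mm long along z, flat faces across x and y. Below it (-z) a steel collar (22 mm across, 4 mm thick), then a steel pin 8 mm in diameter, 50 mm long. The pin's end lies 78 mm below this point. At the start the tool stands upright in the stand, the collar on the stand's top. 55 to 100 g.
- pin_tip (a point): The chamfered end of the steel pin, on the pin tool's axis; z points from here up to the handle.
- stand_hole (a point): Centre of the mouth of the hole in the stand, a fixed white block 64 x 64 mm, 58 mm high; the hole is 13 mm across, 54 mm deep, vertical, its rim chamfered by 2 mm. The point lies on the block's top face.
- reader: Grey optical reader, fixed: 150 mm deep (x), 190 mm wide (y), 90 mm high (a black tube on top reaches 123 mm), origin at the centre of its underside, front facing -x. In front it has a sloping panel whose normal leans 35 degrees from vertical towards -x. A groove along y across the panel holds the slide; a cover 15 mm thick lies over the groove's +y half.
- bore_mouth (a point): Centre of the mouth of the recess in the slide's aluminium top face; moves with the slide. z: axis of the recess, out of the panel, leaning 35 degrees to the reader's front; y: the way the slide comes out; x: up the slope. Round, straight, 14 mm across; the button's face lies 10 mm below the mouth. The pin reaches it only leaning as the recess does, within about 20 degrees.
- slide_end (a point): Middle of the outer face of the black end plate of the slide (40 x 20 mm, 6 mm thick) at the reader's +y side, 6 mm off the side wall when the slide is home.
- slide (a joint): How far the slide is out, m: 0 home, 0.050 at its stop. It moves along +y of bore_mouth against some 2.5 N of friction and stays where it is left. It is free only while the button is pressed 3.5 mm or more; teeth of a hidden rail lock it whenever the button comes up. Out by 0.045 or more, the button comes up fully and locks it out.
- button (a joint): How far the steel release button at the bottom of the recess is pressed, m: 0 up, 0.005 fully down. It goes in along -z of bore_mouth, against a spring of 3 N at first, 6 N when fully down, and springs back.
- jar: Bystander: jar with a screw cap, 48 mm across, 70 mm high, loose; origin under its centre.
- wide_jar: Bystander: wider jar with a screw cap, 50 mm across, 77 mm high, loose; origin under its centre.
- vial: Bystander: slim vial with a cap, 30 mm across, 84 mm high, loose; origin under its centre.
Things that resemble listed ones, but are neither listed nor needed, are in the scene too. What is shaped like the part that bears stand_hole but blue or yellow is not meant.

How it is judged (in metres and radians):
On the way, in this order (a step that is already met when the one before it is completed fails the run):
1. the pin tool is drawn out of the stand (height (world z) of pin_tip above 0.062 m), for 0.1 s.
2. the pin holds the button down while the slide is still home (value of joint button above 0.0035 m and z of pin_tip in the frame of bore_mouth below -0.012 m and value of joint slide below 0.01 m and distance between pin_tip and bore_mouth below 0.02 m), for 0.1 s.
3. the pin still holds the button down with the slide more than half out (value of joint button above 0.0035 m and z of pin_tip in the frame of bore_mouth below -0.012 m and value of joint slide above 0.027 m and distance between pin_tip and bore_mouth below 0.02 m), for 0.1 s.
4. the slide is out and the button has sprung up, so that it is locked out (value of joint slide above 0.045 m and value of joint button below 0.001 m), for 0.2 s.
At the end, for the whole second after the job is handed in: The slide is out at its stop (within 5 mm of 50 mm) and locked there with the button up (less than 1 mm pressed), and the pin tool stands upright (within 0.1 rad) and at rest in the stand's hole, its pin at least 45 mm deep (all of step 4 and horizontal distance between pin_tip and stand_hole below 0.006 m and z of pin_tip in the frame of stand_hole below -0.045 m and angle between pin_tip's own z axis and vertical below 0.1 rad and linear speed of pin below 0.02 m/s); the robot touches nothing.
It fails at once if a jar or the vial is pushed more than 15 mm away or tipped over (distance of any of jar, wide_jar, vial from where it was at the start of the episode above 0.015 m or angle between any of jar, wide_jar, vial's own z axis and vertical above 0.5 rad).
It also fails if it takes over 51 s, if anything falls off the work surface, if the arm or the gripper's body presses on something with over 40 N, if the wrist force passes 120 N, or if a joint passes its speed limit or range.

ROBOT

A 6-joint arm with a two-finger parallel gripper is mounted at the origin on a cart in front of the work surface, level with it; the furniture and walls round the work are solid. World frame = base frame: x ahead of the robot, y to its left, z up, the work surface at z = 0. Lengths are in m, angles in degrees, forces in N, time in s.
With the tool pointing down it reaches from about 0.3 to 0.875 m from the base axis. Payload 6.4 kg.
Tool frame: the origin (TCP) lies at the very end of the fingers, on their centre line; the grasp point (between the pads) lies 19 mm behind it (arm.grasp_offset is the distance from the TCP to the grasp point, in m); z points along the fingers, y is the line along which they close (so a half turn about z gives the same grasp; the last joint's range is limited). The gripper opens to 88 mm and grips with 3 to 60 N. Pads are 18 mm wide; open, the fingers measure 123 mm over their backs; the gripper's body (75 mm by 187 mm) begins 45 mm behind the grasp point.
Start: joints at [-76.736, 10.359, 92.074, -0, 77.567, -11.82], TCP at [0.244, -0.521, 0.239] pointing down, gripper open.
Joint ranges: [-171.53, 171.53], [-51.25, 118.39], [17.06, 147.69], [-65.23, 245.23], [0, 150.52], [-178.68, 178.68]. Speed limits (degrees/s): [147.25, 147.25, 172.46, 180, 180, 180].

INTERFACE

Orientations are given as [roll, pitch, yaw] about the fixed x, y, z axes, in that order (R = Rz(yaw) Ry(pitch) Rx(roll)).
In Python, from plant import arm gives the robot as it stands.
- The arm moves only by the tool carry_out, never from a script. Its argument "moves" is a list of rows, each a list of 3 entries, a list of its own where there are three numbers: the shift along the tool's x, y, z in cm, then the turn, a rotation vector about the tool's x, y, z in rad, then the finger opening in cm, from 0 to 8.81. A call has 1 to 20 rows; each row is the pose to reach, as a shift and turn from the pose commanded when the call began, along the tool's axes at that moment; what a row does not reach only later rows make up. A row lasts 1/10 s, in which the tool goes at most 50 mm and 8.59 degrees, less where a joint would pass 70% of its speed; a pose out of reach is approached as far as the arm can. A call with a gripper value outside its range is refused whole. The fingers move at their own pace and stop on an object; "grip_force" is the grip in N (left out, the last holds). Time passes only in rows, so rows that repeat a pose let the fingers close. It gives the time, the measured TCP pose, the force, the opening and the grip force at its end, in the units of the state.
- arm.state(): the state, without advancing time (a new reading comes with each control period).
- arm.get_image(name): name is "side" or "top"; returns (picture, depth): 480x640x3 uint8, blue, green, red; 480x640 float32, m along the optical axis (not along the pixel's ray), 0 where there is no reading.
- arm.calibration(name): a dict with "K" (3x3 intrinsics, pixels), "xyz" and "attitude" of the camera in the world. Camera axes: x right, y up, looking along -z (the intrinsics and any distortion apply to the point x, -y, -z); pixel columns grow to the right and rows downward; lengths in m; the calibration is good to about 2 mm. A picture is of the moment at which its call begins. calibration takes no time and is no camera call.
- arm.job_done(): hands the job in; it is judged then, once.
The state is a dict: "time_s": time; "joint_pos": joint angles; "qvel": joint speeds; "tau": joint torques, N m; "ee_pos": TCP position; "eef_rot": TCP orientation; "wrist_force": force on the tool from outside, world axes, zero at the start; "torque": the same for the moment, N m; "width": finger opening in m; "finger_force": force on a finger pad.
Only numpy, scipy, OpenCV 4.12 (cv2) and the standard library are available. Lean on these libraries where they do the work, as an engineer would, in place of code of your own. Each camera call takes 0.05 s, during which the arm holds its last target. There are 200 camera calls.

## Working session

There is one attempt and no reset: what is moved stays moved. The work goes in short steps, Python scripts to look and compute and a tool call to move; the robot and the scene stay as the last step left them, time stands still between calls to the robot, and variables do not carry over. Pictures are saved under pics/ and viewed, at most 10 in all, crops included, and the job is handed in when it is done.

Besides the shell and the picture viewer there is one more tool, called as name(argument=value, ...) on one line, values as JSON. carry_out: Moves the arm, as the interface text tells. Its arguments: {"type":"object","properties":{"moves":{"type":"array"},"grip_force":{"type":"number"}},"required":["moves"]}

```bash
mkdir -p pics; ls; cat > h.py <<'E'
import numpy as np,cv2
from scipy.spatial.transform import Rotation as R
from plant import arm
E
python3 - <<'E'
from h import *
print(arm.state())
for n in ("side","top"):
    c=arm.calibration(n);print(n,c)
    im,d=arm.get_image(n);cv2.imwrite(f"pics/{n}0.png",im);np.savez(f"{n}0.npz",im=im,d=d)
E
```

```text
pics
{'time_s': 0.0, 'joint_pos': array([-7.67339858e+01,  1.04008784e+01,  9.21308537e+01, -2.92212870e-03,
        7.75660704e+01, -1.18186956e+01]), 'qvel': array([-0.03284446,  0.08075789,  0.08484719, -0.03915526, -0.00379126,
        0.02640158]), 'tau': array([ 9.04559274e-04, -4.33861506e+01, -3.41844893e+01,  7.03050429e-02,
        3.86235933e-02, -1.54321328e-04]), 'ee_pos': array([ 0.2436667 , -0.52023679,  0.23782686]), 'eef_rot': array([-1.79903687e+02, -1.72394109e-02,  2.50853270e+01]), 'wrist_force': array([ 0.18271164,  0.93528073, -0.52663195]), 'torque': array([-0.03943551, -0.0115569 ,  0.03006856]), 'finger_force': 0.0, 'width': 0.08817341442052984}
side {'K': array([[583.9406725 ,   0.        , 314.93004079],
       [  0.        , 583.9406725 , 236.78851416],
       [  0.        ,   0.        ,   1.        ]]), 'xyz': array([0.59379934, 0.89966819, 0.82292583]), 'attitude': array([ 50.88130466,  -0.92516552, 179.64107579])}
top {'K': array([[560.61337605,   0.        , 313.89499492],
       [  0.        , 560.61337605, 241.91406961],
       [  0.        ,   0.        ,   1.        ]]), 'xyz': array([ 0.3418499 , -0.0342579 ,  1.20095702]), 'attitude': array([ 12.98377399,  -0.37421833, -82.68428325])}
```

View pics/side0.png

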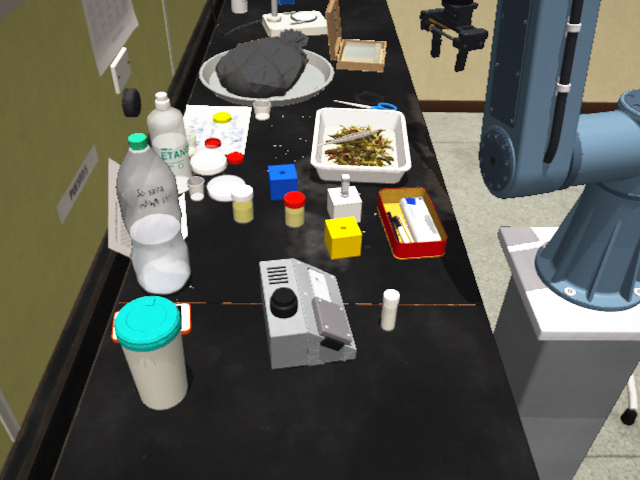

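View pics/top0.png

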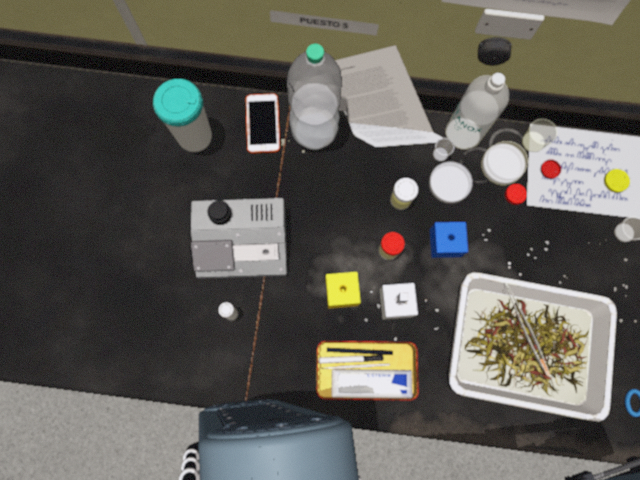

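The side view shows the white stand with the pin tool at (345,205). The yellow block at (343,238) and the blue one at (283,182) are decoys. The reader is at (305,315), and the bystanders are the red-cap jar (294,208), white-cap jar (243,203) and vial (389,310). The top view shows the stand at (399,300), the reader at (238,237) and the bore on its light slide at about (266,252). Next I'll make one enlarged crop of both to confirm, plus measurements.

```bash
cat >> h.py <<'E'
def cam(n):
    c=arm.calibration(n);return c["K"],np.array(c["xyz"]),R.from_euler("xyz",c["attitude"],degrees=True).as_matrix()
def ray(n,u,v):
    K,p,M=cam(n);r=np.linalg.solve(K,[u,v,1.]);return p,M@(r*[1,-1,-1])   # depth d -> p+d*ray
def onz(n,u,v,z):
    p,r=ray(n,u,v);return p+r*(z-p[2])/r[2]
def cloud(n,d):
    K,p,M=cam(n);v,u=np.mgrid[:480,:640];r=np.stack([(u-K[0,2])/K[0,0],-(v-K[1,2])/K[1,1],-np.ones_like(u)],-1)
    return p+(r*d[...,None])@M.T
def proj(n,X):
    K,p,M=cam(n);q=(np.atleast_2d(X)-p)@M*[1,-1,-1];q=q@K.T;return q[:,:2]/q[:,2:]
def two(uv1,n1,uv2,n2):
    p,a=ray(n1,*uv1);q,b=ray(n2,*uv2);s=np.linalg.lstsq(np.c_[a,-b],q-p,rcond=None)[0]
    A,B=p+a*s[0],q+b*s[1];return (A+B)/2,np.linalg.norm(A-B)
E
python3 - <<'E'
from h import *
T=np.load("top0.npz");S=np.load("side0.npz")
def cr(im,x,y,w,h,k): return cv2.resize(im[y:y+h,x:x+w],None,fx=k,fy=k,interpolation=cv2.INTER_CUBIC)
a=cr(T["im"],185,190,107,95,3.73)[:350,:400];b=cr(S["im"],250,250,114,125,2.8)[:350,:400]
c=cr(T["im"],370,270,60,50,4);e=cr(S["im"],315,165,60,60,4)
out=np.zeros((600,800,3),np.uint8)
for i,x,y in((a,0,0),(b,400,0),(c,0,360),(e,400,360)):
    h,w=i.shape[:2];h=min(h,600-y);out[y:y+h,x:x+w]=i[:h]
cv2.imwrite("pics/crop1.png",out)
P=cloud("top",T["d"]);Q=cloud("side",S["d"])
for nm,(u,v) in dict(standtop=(388,308),bore=(266,252),slideplate=(255,253),cover=(212,255),redcap=(392,243),whitecap=(405,187),vial=(226,310)).items(): print("top",nm,P[v,u].round(4))
for nm,(u,v) in dict(stand=(335,200),handle=(345,184),red=(294,200),white=(243,192),vial=(390,294),cover=(330,318)).items(): print("side",nm,Q[v,u].round(4))
# reader top plane 
m=(abs(P[...,2]-.09)<.006); m[:190]=0;m[285:]=0;m[:,:185]=0;m[:,295:]=0
p=P[m];r=cv2.minAreaRect(p[:,:2].astype(np.float32)*1000);print("readertop",r,np.median(p[:,2]))
E
```

```text
top standtop [ 0.4862 -0.1752  0.0604]
top bore [0.5714 0.0888 0.0509]
top slideplate [0.5648 0.1104 0.0584]
top cover [0.5466 0.1954 0.0724]
top redcap [ 0.6193 -0.1688  0.0729]
top whitecap [ 0.7432 -0.1841  0.0746]
top vial [0.4383 0.1473 0.0812]
side stand [ 0.5296 -0.1713  0.0592]
side handle [ 0.508  -0.1869  0.0922]
side red [ 0.6213 -0.153   0.0712]
side white [ 0.7359 -0.178   0.074 ]
side vial [0.4424 0.1519 0.0839]
side cover [0.5512 0.2027 0.0749]
readertop ((617.213134765625, 153.09182739257812), (104.28207397460938, 189.670166015625), 9.450150489807129) 0.08932991354229747
```

View pics/crop1.png

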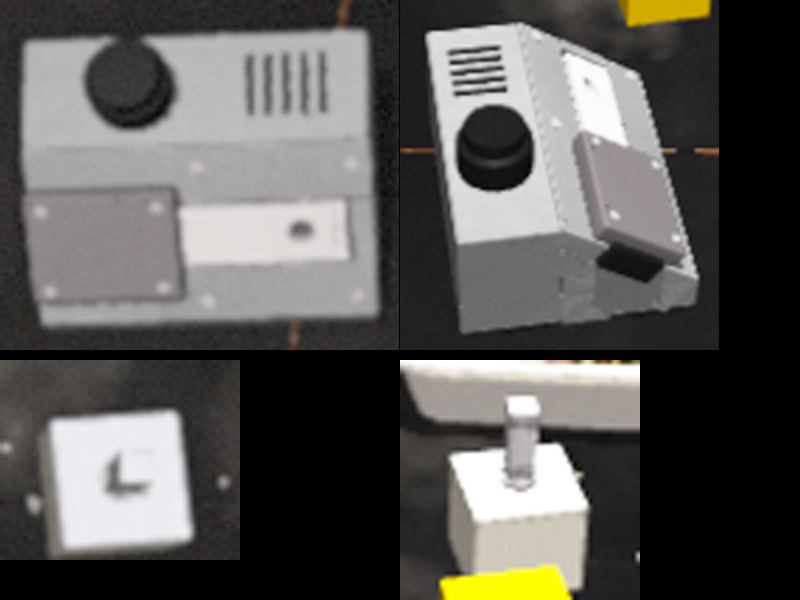

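The crop confirms the white stand bearing the tool (bottom row). The bore is the dark spot on the light slide, at top (265,252) and side (318,282). The slide's black end plate is at the +y side.

```bash
python3 - <<'E'
from h import *
T=np.load("top0.npz");S=np.load("side0.npz")
P=cloud("top",T["d"]);Q=cloud("side",S["d"]);s=arm.state()
# panel plane from region pixels
def plane(C,x0,x1,y0,y1):
    p=C[y0:y1,x0:x1].reshape(-1,3);p=p[p[:,2]>.01];
    for _ in range(5):
        c=p.mean(0);n=np.linalg.svd(p-c)[2][2];n*=np.sign(n[2]);e=(p-c)@n;p=p[abs(e)<max(2*e.std(),.001)]
    return c,n,e.std()
c,n,e=plane(P,240,276,246,257);print("slide plane",c.round(4),n.round(3),"lean",np.degrees(np.arccos(n[2])),"yaw",np.degrees(np.arctan2(-n[1],-n[0])),e)
# light slide mask -> axis
for nm,im,C,(x0,y0,x1,y1) in(("top",T["im"],P,(232,240,282,265)),("side",S["im"],Q,(300,260,345,310))):
    g=cv2.cvtColor(im,6);sub=g[y0:y1,x0:x1]
    t,_=cv2.threshold(sub,0,255,cv2.THRESH_OTSU);print(nm,"otsu",t)
    if nm=="top":
        cs,_=cv2.findContours(((sub>t)*255).astype(np.uint8),0,2);k=max(cs,key=cv2.contourArea)
        q=cv2.boxPoints(cv2.minAreaRect(k))+[x0,y0];print(q)
        W=[]
        for u,v in q:
            p,r=ray("top",u,v);W.append(p+r*((c-p)@n)/(r@n))
        W=np.array(W);print(W.round(4));d=[W[(i+1)%4]-W[i] for i in range(4)];print([(np.linalg.norm(x).round(4),np.degrees(np.arctan2(x[1],x[0])).round(1)) for x in d])
def dark(im,u,v,r=7):
    g=cv2.cvtColor(im,6).astype(float)[v-r:v+r+1,u-r:u+r+1];w=np.clip(np.median(g)-40-g,0,None)
    yy,xx=np.mgrid[-r:r+1,-r:r+1];return (u+(w*xx).sum()/w.sum(),v+(w*yy).sum()/w.sum())
a=dark(T["im"],266,252,5);b=dark(S["im"],318,281,5)
print("bore",a,b,two(a,"top",b,"side"))
for nn,uv in(("top",a),("side",b)):
    p,r=ray(nn,*uv);print(nn,"bore on plane",(p+r*((c-p)@n)/(r@n)).round(4))
# stand top
for nn,C,im,(x0,y0,x1,y1) in(("top",P,T["im"],(375,275,425,325)),("side",Q,S["im"],(320,170,370,230))):
    m=np.zeros((480,640),bool);m[y0:y1,x0:x1]=abs(C[y0:y1,x0:x1,2]-.058)<.006
    pp=C[m];print(nn,"stand",pp[:,2].mean(),cv2.minAreaRect(pp[:,:2].astype(np.float32)*1000))
    m[:]=0;m[y0:y1,x0:x1]=C[y0:y1,x0:x1,2]>.095
    pp=C[m];print("handle top",m.sum(),pp.mean(0),np.median(pp[:,2]), np.argwhere(m).mean(0)[::-1])
E
```

```text
slide plane [0.5687 0.106  0.0624] [-0.584 -0.089  0.807] lean 36.232730525475546 yaw 8.67683340098897 0.0016560332664514522
top otsu 187.0
[[232.93561918 245.06881094]
 [276.68701172 243.6104331 ]
 [277.21198273 259.35960197]
 [233.46059036 260.81797981]]
[[0.573  0.1564 0.0711]
 [0.5876 0.0673 0.0718]
 [0.5589 0.0633 0.0506]
 [0.5442 0.1535 0.0499]]
[(np.float64(0.0903), np.float64(-80.7)), (np.float64(0.0359), np.float64(-172.1)), (np.float64(0.0914), np.float64(99.3)), (np.float64(0.0359), np.float64(5.7))]
side otsu 124.0
bore (np.float64(265.21457489878543), np.float64(251.085020242915)) (np.float64(316.25882352941176), np.float64(278.6235294117647)) (array([0.57250138, 0.08938693, 0.06111374]), np.float64(0.002889511851422595))
top bore on plane [0.5709 0.0895 0.0621]
side bore on plane [0.574  0.0927 0.0647]
top stand 0.058526702679706034 ((507.4368896484375, -196.69366455078125), (64.31819152832031, 64.71119689941406), 11.630282402038574)
handle top 93 [ 0.48740153 -0.1768558   0.23904339] 0.11084566971255372 [403.24731183 296.20430108]
side stand 0.05842235681136695 ((508.95941162109375, -187.2433319091797), (254.0201873779297, 83.45832061767578), 81.6675033569336)
handle top 82 [ 0.51577675 -0.10930046  0.15812627] 0.10814611301998706 [343.86585366 180.20731707]
```

```bash
cat >> h.py <<'E'
def tcp(s=None):
    s=s or arm.state();return np.array(s["ee_pos"]),R.from_euler("xyz",s["eef_rot"],degrees=True)
def go(p,Rt,s=None):
    p0,R0=tcp(s);print("shift cm",(R0.inv().apply(np.array(p)-p0)*100).round(2),"rotvec",(R0.inv()*Rt).as_rotvec().round(3))
E
python3 - <<'E'
from h import *
T=np.load("top0.npz");S=np.load("side0.npz")
for nn,D,(x0,y0,x1,y1) in(("top",T,(385,280,415,315)),("side",S,(335,174,355,200))):
    C=cloud(nn,D["d"])[y0:y1,x0:x1].reshape(-1,3);p=C[(C[:,2]>.102)&(C[:,2]<.118)];print(nn,len(p),p.min(0),p.max(0),np.median(p,0))
    im=D["im"][y0:y1,x0:x1]
print(proj("top",[[.507,-.197,.11],[.507,-.197,.058]]),proj("side",[[.507,-.197,.11],[.507,-.197,.058]]))
go([.507,-.195,.16],R.from_euler("xyz",[180,0,11],degrees=True))
E
```

```text
top 81 [ 0.49899344 -0.20545709  0.10294512] [ 0.51593967 -0.18785068  0.11586582] [ 0.50698871 -0.19584433  0.11059968]
side 53 [ 0.50173841 -0.20243011  0.10221205] [ 0.51733733 -0.18001397  0.11367464] [ 0.5088392  -0.18798775  0.10957296]
[[403.54280709 296.09044397]
 [399.41663187 299.40727883]] [[345.61438596 174.7957701 ]
 [344.49281734 193.96906617]]
shift cm [ 37.64 -18.28   7.83] rotvec [-0.002 -0.     0.246]
```

carry_out(moves=[[[38, -18.3, 3], [0, 0, 0.246], 6], [[38, -18.3, 3], [0, 0, 0.246], 6], [[38, -18.3, 3], [0, 0, 0.246], 6], [[38, -18.3, 3], [0, 0, 0.246], 6], [[38, -18.3, 3], [0, 0, 0.246], 6], [[38, -18.3, 3], [0, 0, 0.246], 6], [[38, -18.3, 3], [0, 0, 0.246], 6], [[38, -18.3, 3], [0, 0, 0.246], 6], [[38, -18.3, 3], [0, 0, 0.246], 6], [[37.7, -18.2, 8], [0, 0, 0.246], 6], [[37.7, -18.2, 8], [0, 0, 0.246], 6], [[37.7, -18.2, 8], [0, 0, 0.246], 6], [[37.7, -18.2, 8], [0, 0, 0.246], 6]], grip_force=50)

```text
time_s: 1.4
ee_pos: [0.5086, -0.1971, 0.1604]
eef_rot: [179.9, -0.1, 10.9]
wrist_force: [0.8, 0.2, 0.5]
width: 0.0597
finger_force: 0.0
```

```bash
python3 - <<'E'
from h import *
print(tcp()[0],arm.state()["eef_rot"])
go([.508,-.195,.069],R.from_euler("xyz",[180,0,11.3],degrees=True))
im,d=arm.get_image("side");cv2.imwrite("pics/s1.png",cv2.resize(im[120:270,250:450],None,fx=4,fy=4,interpolation=2))
E
```

```text
[ 0.50857351 -0.19709832  0.16036811] [ 1.79928919e+02 -7.15633739e-02  1.09316225e+01]
shift cm [-0.03 -0.23  9.14] rotvec [ 0.001 -0.001 -0.006]
```

View pics/s1.png

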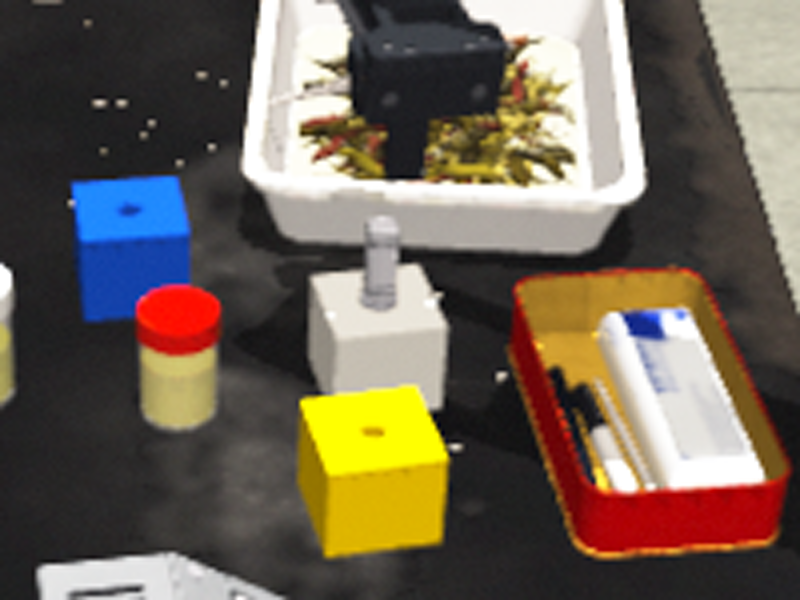

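The gripper's near finger, tip at crop (405,178), is above and beside the handle, whose top is at crop (381,222). That matches the prediction within a pixel, so I'll descend and grasp.

carry_out(moves=[[[0, -0.1, 4], [0, 0, 0], 6], [[0, -0.1, 7], [0, 0, 0], 6], [[0, -0.1, 9.1], [0, 0, 0], 6], [[0, -0.1, 9.1], [0, 0, 0], 6], [[0, -0.1, 9.1], [0, 0, 0], 6], [[0, -0.1, 9.1], [0, 0, 0], 1], [[0, -0.1, 9.1], [0, 0, 0], 1], [[0, -0.1, 9.1], [0, 0, 0], 1], [[0, -0.1, 9.1], [0, 0, 0], 1], [[0, -0.1, 9.1], [0, 0, 0], 1], [[0, -0.1, 9.1], [0, 0, 0], 1], [[0, -0.1, 9.1], [0, 0, 0], 1]], grip_force=50)

```text
time_s: 2.65
ee_pos: [0.5079, -0.1951, 0.0678]
eef_rot: [-180.0, 0.0, 11.0]
wrist_force: [0.6, 0.5, 2.7]
width: 0.0156
finger_force: 50.0
```

```bash
cat >> h.py <<'E'
RB=R.from_euler("xyz",[180,-35,9.3],degrees=True)
n=-RB.as_matrix()[:,2];yb=-RB.as_matrix()[:,1];xb=RB.as_matrix()[:,0];L=.0598
B=np.array([.572,.0895,.0615])
E
python3 - <<'E'
from h import *
print(n,yb,xb)
print(B+n*(.045+L)); go(B+n*(.045+L),RB)
E
```

```text
[-0.56603719 -0.09269214  0.81915204] [-1.61603821e-01  9.86855716e-01 -1.04083409e-16] [0.80838488 0.1323781  0.57357644]
[0.5126793  0.07978586 0.14734713]
shift cm [  5.71 -26.89  -7.95] rotvec [-0.009  0.611  0.029]
```

carry_out(moves=[[[0, 0, -2], [0, 0, 0], 1], [[0, 0, -5], [0, 0, 0], 1], [[0, 0, -8], [0, 0, 0], 1], [[0, 0, -12], [0, 0, 0], 1], [[1, -4, -12], [0, 0.1, 0], 1], [[2, -8, -12], [0, 0.2, 0.01], 1], [[3, -12, -12], [0, 0.3, 0.02], 1], [[4, -16, -12], [0, 0.4, 0.03], 1], [[5, -20, -12], [-0.01, 0.5, 0.03], 1], [[5.5, -24, -12], [-0.01, 0.58, 0.03], 1], [[5.7, -26.9, -11], [-0.009, 0.611, 0.029], 1], [[5.7, -26.9, -9], [-0.009, 0.611, 0.029], 1], [[5.7, -26.9, -8], [-0.009, 0.611, 0.029], 1], [[5.7, -26.9, -8], [-0.009, 0.611, 0.029], 1], [[5.7, -26.9, -8], [-0.009, 0.611, 0.029], 1]])

```text
time_s: 4.15
ee_pos: [0.513, 0.0792, 0.148]
eef_rot: [-180.0, -35.0, 9.2]
wrist_force: [0.9, -0.5, -0.5]
width: 0.0159
finger_force: 50.0
```

```bash
python3 - <<'E'
from h import *
p,Rt=tcp();tip=p+Rt.apply([0,0,L]);print(tip,"pred in bore frame mm",[((tip-B)@a*1000).round(1) for a in(xb,yb,n)])
out=np.zeros((600,800,3),np.uint8)
for i,nn in enumerate(("top","side")):
    im,d=arm.get_image(nn);np.savez(nn+"1.npz",im=im,d=d)
    q=proj(nn,[tip,B])
    print(nn,q.round(1))
    u,v=np.round(q.mean(0)).astype(int)
    x0,y0=u-25,v-37;print(x0,y0)
    out[:,400*i:400*i+400]=cv2.resize(im[y0:y0+75,x0:x0+50],(400,600),interpolation=2)
cv2.imwrite("pics/c2.png",out)
E
```

```text
[0.54690429 0.08465951 0.09900476] pred in bore frame mm [np.float64(0.6), np.float64(-0.7), np.float64(45.4)]
top [[264.4 259.1]
 [265.3 250.6]]
240 218
side [[331.1 262.4]
 [317.3 278.7]]
299 234
```

View pics/c2.png

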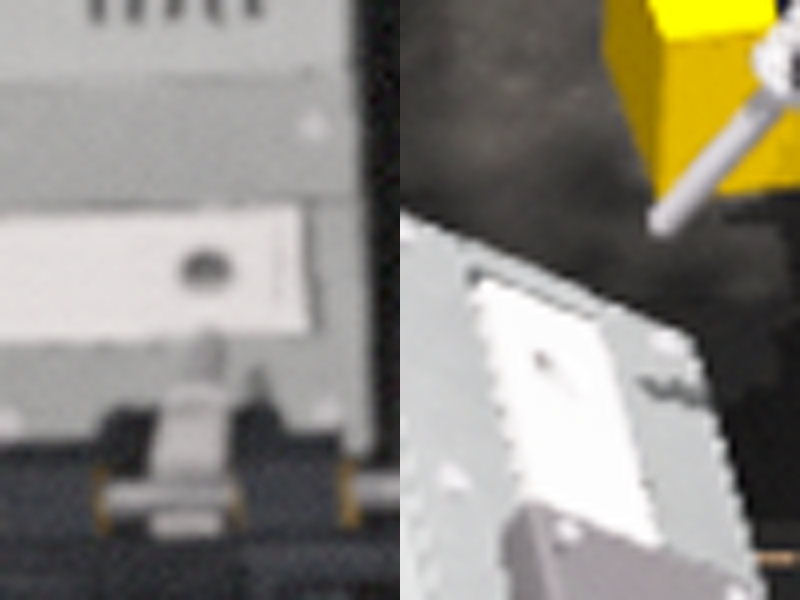

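Top half: the hole is at crop (206,268), pixel (265.8,251.5), and the pin tip is at crop (211,333). Side half: the tip is at crop (660,227) and the hole's ellipse is centred near crop (555,372). I'll triangulate both and take the difference.

```bash
python3 - <<'E'
from h import *
p,Rt=tcp();tip=p+Rt.apply([0,0,L])
T=np.load("top1.npz")["im"];S=np.load("side1.npz")["im"]
g=cv2.cvtColor(T,6);print(g[245:258,258:274])
g=cv2.cvtColor(S,6);print(g[273:288,311:326])
for nm,a,b in(("tip",(266.1,259.6),(331.6,262.2)),("hole",(265.75,251.5),(318.3,280.4))):
    X,e=two(a,"top",b,"side");print(nm,X.round(4),e.round(4),"bore frame mm",[((X-B)@q*1000).round(1) for q in(xb,yb,n)])
E
```

```text
[[209 212 209 210 212 210 211 214 214 214 213 211 212 214 215 216]
 [223 222 223 223 223 221 222 222 220 223 221 219 221 221 220 220]
 [220 221 221 222 222 222 220 218 219 219 221 221 222 221 221 217]
 [219 219 219 220 219 214 207 201 204 209 215 218 218 220 220 218]
 [218 221 220 219 209 190 168 154 160 175 196 212 219 220 220 217]
 [221 220 219 213 190 148 113 105 114 129 168 205 220 222 220 217]
 [221 222 220 209 174 124  97 107 107 114 146 193 215 219 220 217]
 [219 219 219 206 177 133 119 122 126 126 156 191 212 219 220 217]
 [220 219 218 213 190 163 154 155 157 165 182 204 215 219 219 217]
 [221 223 220 216 208 196 187 186 187 191 206 214 219 219 219 218]
 [221 220 221 219 218 214 213 212 212 215 217 221 220 219 220 216]
 [218 220 220 222 219 221 222 222 224 222 221 220 221 221 221 219]
 [221 222 220 220 220 221 221 219 219 219 222 219 220 220 221 218]]
[[252 253 252 252 252 252 251 250 247 237 207 177 193 207 213]
 [252 253 252 252 252 252 252 252 252 251 249 240 227 211 204]
 [251 253 253 252 252 252 252 252 252 252 252 252 239 206 203]
 [251 253 253 252 252 252 252 252 252 2
[... 224 characters left out ...]
53 253 249 230 226 238 247 253 254 254 252 251 236]
 [233 249 252 253 252 249 244 243 246 250 254 254 252 252 239]
 [236 248 252 253 253 252 251 249 247 246 253 254 252 252 247]
 [239 247 252 253 253 252 252 252 251 246 250 252 252 252 249]
 [219 238 251 253 253 252 252 253 252 251 252 252 252 252 251]
 [190 228 248 252 253 253 253 253 252 252 253 253 253 252 252]
 [211 233 246 252 253 253 253 253 253 252 253 253 252 252 252]
 [217 236 245 251 253 253 253 253 253 253 253 253 252 252 252]]
tip [0.5463 0.0815 0.0968] 0.0011 bore frame mm [np.float64(-1.6), np.float64(-3.7), np.float64(44.2)]
hole [0.5705 0.089  0.0569] 0.0013 bore frame mm [np.float64(-3.9), np.float64(-0.3), np.float64(-2.9)]
```

```bash
python3 - <<'E'
from h import *
T=np.load("top1.npz")["im"];S=np.load("side1.npz")["im"]
g=cv2.cvtColor(T,6);print(g[256:268,258:275])
p,Rt=tcp()
for k in(.0,.02,.035,L):print(k,proj("top",p+Rt.apply([0,0,k])).round(1),proj("side",p+Rt.apply([0,0,k])).round(1))
E
```

```text
[[218 220 220 222 219 221 222 222 224 222 221 220 221 221 221 219 216]
 [221 222 220 220 220 221 221 219 219 219 222 219 220 220 221 218 219]
 [220 220 218 219 217 218 211 204 202 208 215 215 214 216 214 215 216]
 [211 208 204 206 207 204 193 180 173 178 191 194 196 193 195 194 195]
 [189 180 182 185 186 181 170 158 148 147 162 170 171 173 172 173 171]
 [162 157 162 170 172 166 155 149 142 137 151 166 165 166 165 167 168]
 [161 160 162 167 166 159 150 146 140 129 149 164 165 164 162 164 166]
 [165 166 164 166 162 157 151 146 136 133 148 162 161 155 148 156 165]
 [166 166 164 164 161 152 150 141 136 135 154 162 153 132 128 147 160]
 [166 164 166 164 164 158 157 155 145 145 155 160 143 122 117 136 156]
 [166 164 166 173 178 177 177 176 169 162 161 154 141 119 112 123 150]
 [160 160 166 178 180 176 176 178 178 177 164 153 132 109  96 108 143]]
0.0 [[262.7 271.5]] [[350.2 240. ]]
0.02 [[263.3 267.1]] [[343.6 247.5]]
0.035 [[263.8 263.9]] [[338.7 253. ]]
0.0598 [[264.5 258.8]] [[330.8 262. ]]
```

carry_out(moves=[[[-0.2, -0.38, 1], [0, 0, 0], 1], [[-0.2, -0.38, 2.2], [0, 0, 0], 1], [[-0.2, -0.38, 3.3], [0, 0, 0], 1], [[-0.2, -0.38, 3.3], [0, 0, 0], 1], [[-0.2, -0.38, 3.3], [0, 0, 0], 1]])

```text
time_s: 4.75
ee_pos: [0.5293, 0.086, 0.12]
eef_rot: [-180.0, -35.0, 9.2]
wrist_force: [0.5, 0.1, -1.8]
width: 0.0156
finger_force: 50.0
```

```bash
python3 - <<'E'
from h import *
p,Rt=tcp();tip=p+Rt.apply([0,0,L]);print("pred in bore frame mm",[((tip-B)@a*1000).round(1) for a in(xb,yb,n)])
out=np.zeros((600,800,3),np.uint8)
for i,(nn,x0,y0) in enumerate((("top",245,228),("side",299,244))):
    im,d=arm.get_image(nn);np.savez(nn+"2.npz",im=im,d=d)
    print(nn,proj(nn,[tip,B]).round(1),x0,y0)
    out[:,400*i:400*i+400]=cv2.resize(im[y0:y0+60,x0:x0+40],(400,600),interpolation=2)
cv2.imwrite("pics/c3.png",out)
E
```

```text
pred in bore frame mm [np.float64(-1.4), np.float64(3.4), np.float64(12.6)]
top [[263.4 253.7]
 [265.3 250.6]] 245 228
side [[322.  275.8]
 [317.3 278.7]] 299 244
```

View pics/c3.png

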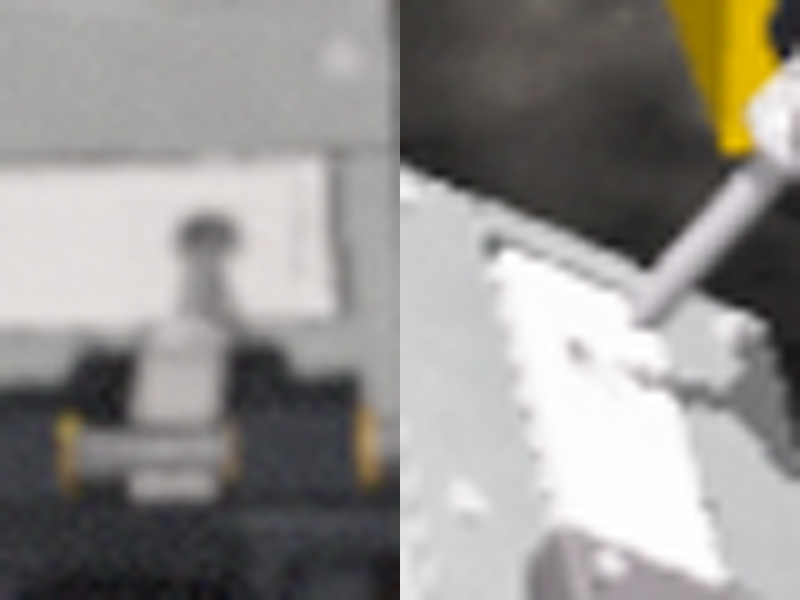

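Top half: the hole is at crop (207,237) and the tip at (203,258). Side half: the tip is at (643,314) and the hole at about (596,369). The pin's axis points nearly into the hole.

```bash
python3 - <<'E'
from h import *
X=[]
for nm,a,b in(("tip",(264.9,253.4),(322.9,274.7)),("hole",(265.4,251.4),(318.1,280.4))):
    x,e=two(a,"top",b,"side");X.append(x);print(nm,x.round(4),e.round(4))
print("hole-tip mm x,y,n",[((X[1]-X[0])@q*1000).round(1) for q in(xb,yb,n)])
for q in(xb,yb,n):print((proj("top",X[1]+q*.005)-proj("top",X[1])).round(1),(proj("side",X[1]+q*.005)-proj("side",X[1])).round(1))
g=cv2.cvtColor(np.load("top2.npz")["im"],6);print(g[247:262,259:274])
E
```

```text
tip [0.5628 0.0886 0.0716] 0.0026
hole [0.5707 0.0896 0.0574] 0.0009
hole-tip mm x,y,n [np.float64(-1.6), np.float64(-0.3), np.float64(-16.3)]
[[-0.1 -2.2]] [[-2.1 -0.9]]
[[-2.4  0.1]] [[0.5 1.8]]
[[-0.1  0.9]] [[ 1.5 -1.7]]
[[222 222 222 221 223 221 220 220 221 221 220 221 221 222 220]
 [220 219 220 218 214 207 202 205 208 214 217 219 220 221 218]
 [219 220 219 208 191 168 156 159 174 195 212 218 220 220 218]
 [221 219 215 190 149 113 106 113 130 167 202 220 221 221 216]
 [221 219 209 175 124  96 101 107 111 148 192 213 219 221 217]
 [219 218 208 176 134 114 118 117 128 156 192 214 217 219 216]
 [220 220 213 187 155 137 133 133 155 181 204 216 220 220 216]
 [220 219 219 204 175 149 140 143 174 201 215 220 218 220 216]
 [219 220 220 208 177 154 140 138 170 207 218 221 220 220 218]
 [220 220 219 204 175 150 139 130 163 199 218 220 220 220 218]
 [220 222 217 201 171 150 138 131 151 188 211 218 219 220 220]
 [218 219 214 194 164 149 135 131 149 173 200 215 215 216 215]
 [208 206 206 189 169 160 137 132 135 149 177 191 193 194 196]
 [178 184 192 193 185 174 165 143 130 127 144 162 169 169 173]
 [155 174 189 190 185 175 169 160 140 116 114 128 135 146 157]]
```

carry_out(moves=[[[-0.1, 0, 0.4], [0, 0, 0], 1], [[-0.1, 0, 0.8], [0, 0, 0], 1], [[-0.1, 0, 1.2], [0, 0, 0], 1], [[-0.1, 0, 1.5], [0, 0, 0], 1], [[-0.1, 0, 1.7], [0, 0, 0], 1], [[-0.1, 0, 1.9], [0, 0, 0], 1], [[-0.1, 0, 1.9], [0, 0, 0], 1]])

```text
time_s: 5.55
ee_pos: [0.5389, 0.088, 0.1031]
eef_rot: [-180.0, -35.0, 9.3]
wrist_force: [0.3, -0.4, -0.5]
width: 0.0158
finger_force: 50.0
```

carry_out(moves=[[[0, 0, 0.2], [0, 0, 0], 1], [[0, 0, 0.4], [0, 0, 0], 1], [[0, 0, 0.5], [0, 0, 0], 1], [[0, 0, 0.5], [0, 0, 0], 1]])

```text
time_s: 5.95
ee_pos: [0.5419, 0.0884, 0.0994]
eef_rot: [-180.0, -35.0, 9.3]
wrist_force: [-2.1, -0.7, 3.0]
width: 0.0157
finger_force: 50.0
```

carry_out(moves=[[[0, 0, 0.1], [0, 0, 0], 1], [[0, 0, 0.2], [0, 0, 0], 1], [[0, 0, 0.3], [0, 0, 0], 1], [[0, 0, 0.3], [0, 0, 0], 1], [[0, 0, 0.3], [0, 0, 0], 1]])

```text
time_s: 6.45
ee_pos: [0.5436, 0.0887, 0.0971]
eef_rot: [180.0, -35.0, 9.3]
wrist_force: [-6.6, -0.8, 7.4]
width: 0.0156
finger_force: 50.0
```

carry_out(moves=[[[0, -0.2, 0.03], [0, 0, 0], 1], [[0, -0.4, 0.03], [0, 0, 0], 1], [[0, -0.6, 0.03], [0, 0, 0], 1], [[0, -0.9, 0.03], [0, 0, 0], 1], [[0, -1.2, 0.03], [0, 0, 0], 1], [[0, -1.2, 0.03], [0, 0, 0], 1]])

```text
time_s: 7.05
ee_pos: [0.5419, 0.1004, 0.0971]
eef_rot: [180.0, -35.1, 9.3]
wrist_force: [-9.1, -3.4, 10.2]
width: 0.0154
finger_force: 50.0
```

carry_out(moves=[[[0, -0.3, 0], [0, 0, 0], 1], [[0, -0.6, 0], [0, 0, 0], 1], [[0, -0.9, 0], [0, 0, 0], 1], [[0, -1.2, 0], [0, 0, 0], 1], [[0, -1.5, 0], [0, 0, 0], 1], [[0, -1.8, 0], [0, 0, 0], 1], [[0, -2.1, 0], [0, 0, 0], 1], [[0, -2.4, 0], [0, 0, 0], 1], [[0, -2.7, 0], [0, 0, 0], 1], [[0, -3.0, 0], [0, 0, 0], 1], [[0, -3.0, 0], [0, 0, 0], 1]])

```text
time_s: 8.15
ee_pos: [0.537, 0.1302, 0.097]
eef_rot: [180.0, -35.1, 9.3]
wrist_force: [-8.8, -2.9, 9.8]
width: 0.0154
finger_force: 50.0
```

Steady sliding force. I'll go on towards the stop in small steps.

carry_out(moves=[[[0, -0.2, 0], [0, 0, 0], 1], [[0, -0.4, 0], [0, 0, 0], 1], [[0, -0.6, 0], [0, 0, 0], 1], [[0, -0.75, 0], [0, 0, 0], 1], [[0, -0.75, 0], [0, 0, 0], 1]])

```text
time_s: 8.65
ee_pos: [0.5358, 0.1375, 0.097]
eef_rot: [180.0, -35.1, 9.3]
wrist_force: [-9.6, -3.9, 10.7]
width: 0.0158
finger_force: 50.0
```

carry_out(moves=[[[0, -0.1, 0], [0, 0, 0], 1], [[0, -0.2, 0], [0, 0, 0], 1], [[0, -0.25, 0], [0, 0, 0], 1], [[0, -0.25, 0], [0, 0, 0], 1]])

```text
time_s: 9.05
ee_pos: [0.5357, 0.1391, 0.0971]
eef_rot: [179.9, -35.1, 9.3]
wrist_force: [-7.9, -8.6, 10.4]
width: 0.0156
finger_force: 50.0
```

The y force rose to 8.6 N, so the slide is at its stop. I'll ease off and withdraw along the recess.

carry_out(moves=[[[0, 0.15, 0], [0, 0, 0], 1], [[0, 0.2, -0.3], [0, 0, 0], 1], [[0, 0.25, -0.7], [0, 0, 0], 1], [[0, 0.3, -1.2], [0, 0, 0], 1], [[0, 0.3, -2], [0, 0, 0], 1], [[0, 0.3, -3.5], [0, 0, 0], 1], [[0, 0.3, -6], [0, 0, 0], 1], [[0, 0.3, -8], [0, 0, 0], 1], [[0, 0.3, -8], [0, 0, 0], 1], [[0, 0.3, -8], [0, 0, 0], 1]])

```text
time_s: 10.05
ee_pos: [0.4908, 0.1296, 0.1627]
eef_rot: [180.0, -35.1, 9.3]
wrist_force: [-0.3, 0.7, -0.4]
width: 0.0159
finger_force: 50.0
```

```bash
python3 - <<'E'
from h import *
st=arm.state();print(st["ee_pos"],st["wrist_force"])
im,d=arm.get_image("side");im2,_=arm.get_image("top")
out=np.zeros((500,800,3),np.uint8)
out[:,:400]=cv2.resize(im2[190:290,185:265],(400,500),interpolation=2);out[:,400:]=cv2.resize(im[250:375,260:360],(400,500),interpolation=2)
cv2.imwrite("pics/c4.png",out)
go([.508,-.195,.19],R.from_euler("xyz",[180,0,11],degrees=True))
E
```

```text
[0.49079603 0.1295885  0.1626755 ] [-0.29417804  0.65362698 -0.40641031]
shift cm [-1.21 32.33 -4.35] rotvec [ 0.009 -0.61  -0.029]
```

View pics/c4.png

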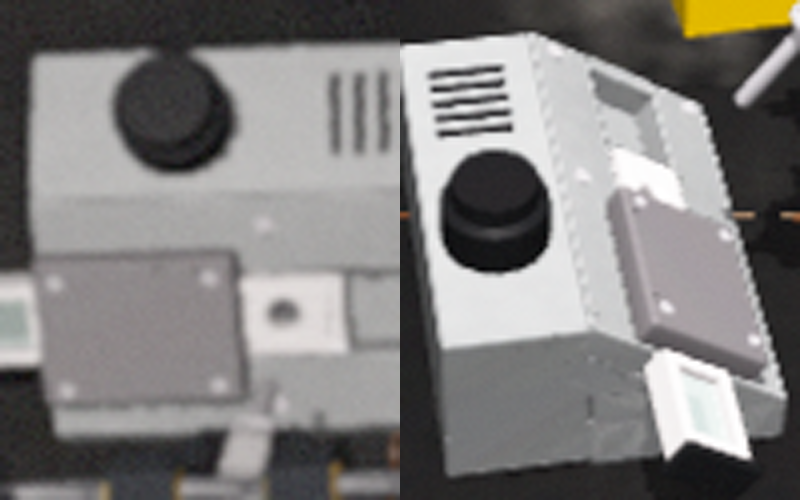

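The slide is out: its window is exposed past the +y wall, at crop (690,400) on the side view, and the bore is beside the cover, at crop (283,313) on the top view. I'll carry the tool back over the stand.

carry_out(moves=[[[0, 2, -3], [0, 0, 0], 1], [[0, 6, -4.3], [0, -0.08, 0], 1], [[-0.2, 10, -4.3], [0, -0.18, -0.01], 1], [[-0.4, 14, -4.3], [0, -0.28, -0.01], 1], [[-0.6, 18, -4.3], [0, -0.38, -0.02], 1], [[-0.8, 22, -4.3], [0, -0.48, -0.02], 1], [[-1, 26, -4.3], [0.01, -0.56, -0.03], 1], [[-1.2, 30, -4.3], [0.009, -0.61, -0.029], 1], [[-1.2, 32.3, -4.3], [0.009, -0.61, -0.029], 1], [[-1.2, 32.3, -4.3], [0.009, -0.61, -0.029], 1], [[-1.2, 32.3, -4.3], [0.009, -0.61, -0.029], 1]])

```text
time_s: 11.25
ee_pos: [0.5081, -0.1944, 0.1886]
eef_rot: [-179.9, 0.0, 10.9]
wrist_force: [0.3, -0.3, -0.6]
width: 0.0154
finger_force: 50.0
```

```bash
python3 - <<'E'
from h import *
go([.5079,-.1951,.0678],R.from_euler("xyz",[180,0,11],degrees=True))
p,Rt=tcp();tip=p+Rt.apply([0,0,L]);print(tip,proj("side",[tip,[.508,-.195,.058]]),proj("top",[tip,[.508,-.195,.058]]))
im,d=arm.get_image("side");cv2.imwrite("pics/c5.png",cv2.resize(im[135:225,310:380],(560,560*90//70),interpolation=2)[:600])
E
```

```text
shift cm [-0.02  0.1  12.08] rotvec [-0.003  0.001 -0.001]
[ 0.50801141 -0.19421806  0.12884306] [[345.63671763 168.28260386]
 [344.0950615  194.46780513]] [[403.74173952 294.10771999]
 [398.48954884 298.79896942]]
```

View pics/c5.png

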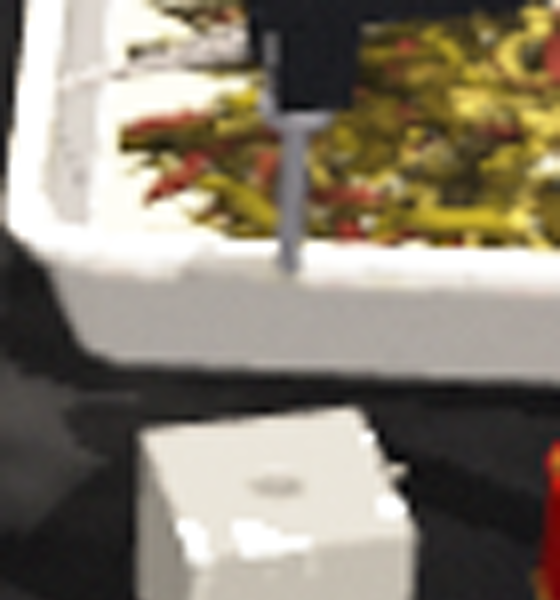

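The tip is at crop (290,270) and the hole at (277,487); their offset matches the prediction. Inserting.

carry_out(moves=[[[0, 0.1, 2], [-0.003, 0, 0], 1], [[0, 0.1, 4], [-0.003, 0, 0], 1], [[0, 0.1, 6], [-0.003, 0, 0], 1], [[0, 0.1, 6.7], [-0.003, 0, 0], 1], [[0, 0.1, 7.5], [-0.003, 0, 0], 1], [[0, 0.1, 8], [-0.003, 0, 0], 1], [[0, 0.1, 8.5], [-0.003, 0, 0], 1], [[0, 0.1, 8.5], [-0.003, 0, 0], 1]])

```text
time_s: 12.1
ee_pos: [0.5087, -0.1955, 0.1053]
eef_rot: [179.8, -0.1, 11.0]
wrist_force: [-0.8, -0.1, -0.8]
width: 0.016
finger_force: 50.0
```

carry_out(moves=[[[0, 0, 0.8], [0, 0, 0], 1], [[0, 0, 1.6], [0, 0, 0], 1], [[0, 0, 2.4], [0, 0, 0], 1], [[0, 0, 3.0], [0, 0, 0], 1], [[0, 0, 3.4], [0, 0, 0], 1], [[0, 0, 3.65], [0, 0, 0], 1], [[0, 0, 3.65], [0, 0, 0], 1]])

```text
time_s: 12.8
ee_pos: [0.5087, -0.1957, 0.0685]
eef_rot: [179.8, -0.0, 11.0]
wrist_force: [0.0, 0.4, -0.4]
width: 0.0155
finger_force: 50.0
```

carry_out(moves=[[[0, 0, 0.05], [0, 0, 0], 2], [[0, 0, 0.05], [0, 0, 0], 3], [[0, 0, 0.05], [0, 0, 0], 5], [[0, 0, 0.05], [0, 0, 0], 6], [[0, 0, 0.05], [0, 0, 0], 6], [[0, 0, 0.05], [0, 0, 0], 6], [[0, 0, -2], [0, 0, 0], 6], [[0, 0, -5], [0, 0, 0], 6], [[0, 0, -9], [0, 0, 0], 6], [[0, 0, -13], [0, 0, 0], 6], [[0, 0, -13], [0, 0, 0], 6], [[0, 0, -13], [0, 0, 0], 6]])

```text
time_s: 14.0
ee_pos: [0.5091, -0.1957, 0.1999]
eef_rot: [179.7, -0.2, 11.0]
wrist_force: [-0.4, 1.6, -0.9]
width: 0.0599
finger_force: 0.0
```

```bash
python3 - <<'E'
from h import *
im,d=arm.get_image("side");cv2.imwrite("pics/c6.png",cv2.resize(im[120:350,220:440],None,fx=2.6,fy=2.6,interpolation=2)[:600])
E
```

```text
(no output)
```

View pics/c6.png

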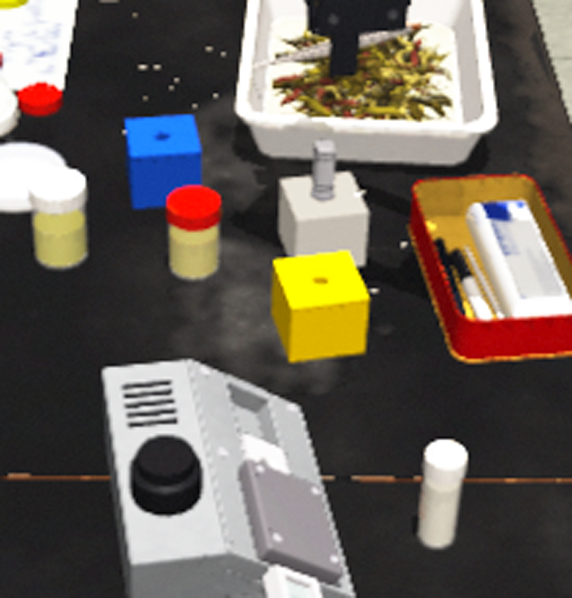

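The tool stands upright in the white stand at crop (323,170). The slide is out, the jars and vial are undisturbed, and the gripper is clear.

```bash
python3 -c "
from plant import arm
print(arm.job_done())"
```

```text
the job is handed in; nothing more can be done
None
```

I handed the job in at about 14 s, and the judge returned no verdict. By the forces and last pictures, the slide is out at its stop, the pin tool is back upright in the white stand, and the jars and vial are where they were. I did not measure the button directly, but the pin is clear of it, so it should have sprung up and locked the slide.

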